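# Swing a lever blank to its stop and wedge it in the grinding jig

### The arm

A 6-joint arm with a two-finger parallel gripper is mounted at the origin on the work surface. World frame = base frame: x ahead of the robot, y to its left, z up, the work surface at z = 0. Lengths are in m, angles in rad, forces in N, time in s.
With the tool pointing down it reaches from about 0.25 to 0.775 m from the base axis. Payload 8.9 kg.
Tool frame: the origin (TCP) lies at the very end of the fingers, on their centre line; the grasp point (between the pads) lies 19 mm behind it; z points along the fingers, y is the line along which they close (so a half turn about z gives the same grasp; the last joint's range is limited). The gripper opens to 85 mm and grips with 20 to 120 N. Pads are 22 mm wide; open, the fingers measure 114 mm over their backs; the gripper's body (76 mm by 85 mm) begins 54 mm behind the grasp point. The pads swing forward as they close: fully open they stand 13 mm farther back than shut.
Start: joints at [1.166, 0.291, -0.153, 1.127, 0, 1.431], TCP at [0.138, 0.507, 0.231] pointing down, gripper open.
Joint ranges: [-2.52, 2.52], [-0.91, 1.74], [-1.3, 1.37], [-1.96, 2.02], [-1.52, 1.47], [-3.14, 3.14]. Speed limits (rad/s): [2.22, 2.22, 2.79, 3.14, 3.14, 3.14].

### API

Orientations are given as [roll, pitch, yaw] about the fixed x, y, z axes, in that order (R = Rz(yaw) Ry(pitch) Rx(roll)).
In Python, from rig import manip gives the robot as it stands.
- The arm moves only by the shell command python3 -m jog 'ROWS' [FORCE]. ROWS is JSON, a list of rows, each an object of numbers: "jaw": the opening in per cent of the stroke, from 0 (shut) to 100 (fully open); "dx", "dy", "dz": the shift along the tool's x, y, z in cm; "roll": the turn about the tool's z in degrees. In form: [{"jaw": .., "dx": .., "dy": .., "dz": .., "roll": ..}, ...]. A call has 1 to 5 rows; each row shifts and turns the commanded pose from where the row before left it, along the tool's axes as they then stand; what a row does not reach is not made up. A row lasts 1/8 s, in which the tool goes at most 62.5 mm and 10.7 degrees, less where a joint would pass 70% of its speed; a pose out of reach is approached as far as the arm can. A call is refused whole if a number of a shift passes 6.25 or a number of a turn 10.7, either way. A call with a gripper value outside its range is refused whole. The fingers move at their own pace and stop on an object; FORCE is the grip in N (left out, the last holds). Time passes only in rows, so rows that do not move let the fingers close. It gives the time, the measured TCP pose, the force, the opening and the grip force at its end, in the units of the state.
- manip.read_state(): the state, without advancing time (a new reading comes with each control period).
- manip.grab_frame(name): name is "scene" or "top"; returns a dict with "frame" (420x560x3 uint8, red, green, blue), "range_z" (420x560 float32, m along the optical axis (not along the pixel's ray), 0 where there is no reading), "intrinsics" (3x3 intrinsics, pixels), "D" ([k1, k2, p1, p2, k3] as OpenCV has them; the pictures are not rectified), "extrinsics" (4x4, takes a point from camera to world coordinates). Camera axes: x right, y down, z forward; pixel columns grow to the right and rows downward; lengths in m; the calibration is good to about 2 mm. A picture is of the moment at which its call begins.
- manip.sign_off(): hands the job in; it is judged then, once.
The state is a dict: "time_s": time; "joints": joint angles; "qd": joint speeds; "joint_torque": joint torques, N m; "eef_pos": TCP position; "tcp_rot": TCP orientation; "ft_force": force on the tool from outside, world axes, zero at the start; "wrist_torque": the same for the moment, N m; "gripper_width": opening from 0.0 (shut) to 1.0 (fully open); "gripper_force": force on a finger pad.
Only numpy, scipy, OpenCV 4.12 (cv2) and the standard library are available. Lean on these libraries where they do the work, as an engineer would, in place of code of your own. Each camera call takes 0.05 s, during which the arm holds its last target. There are 200 camera calls.

### The job

Set the steel lever blank in the grinding jig: push its free end round the pin until it bears on the brass stop screw and hold it there for a moment with a steady press of about 10 N. Then leave the blank there and push the orange handle of the wedge towards the pin until the wedge is snug behind the blank and keeps it pressed on the screw. Be gentle: never load the screw with more than 20 N, and do not move the things lying around.

Things in the scene. Friction and masses are not known exactly. Their poses are not given: they have to be found in the camera images.
- jig: Fixed dark steel plate 270 (x) by 390 (y) by 12 mm, on the bench. Origin on the bench plane, z up; plate from -190 to +80 mm in x, -180 to +210 in y. Pin at (0, -130) mm. The fitted blank runs from the pin along +y (within 3 degrees), reached by pushing it to +x. A red fence, up to 28 mm above the bench, stands at x -41 to -33, y 75 to 200 mm, clear of the blank's swing.
- pin (a point): Centre of the top of the brass-headed steel pin that the blank turns on: 12 mm pin, head 22 mm across, top 31 mm above the bench. The head keeps the blank from lifting off.
- blank: Loose flat steel bar 215 by 25 by 8 mm, about 0.33 kg, flat on the plate (its top 20 mm above the bench), hole over the pin with under 1 mm of play. Origin: hole centre, underside; x axis along the bar to the free end, 190 mm away; z up. Starts 0.5 to 0.9 rad from the stop, counter-clockwise seen from above; friction takes 2 to 4 N of a push on the free end, so it stays where left.
- blank_tip (a point): Middle of the free end of the blank, on its top face, 190 mm from the hole's centre.
- stop: Fixed red block 34 by 34 by 30 mm on the plate (top 42 mm above bench), origin at its underside's centre, at (55, 20) mm of the jig. Its rigid brass screw, 10 mm thick, round tip, points to -x of the jig and meets the blank's edge 150 mm from the pin. How far it is turned out differs each time and is not reported: tip 36.5 to 48.5 mm from the block's centre.
- wedge: Aluminium wedge with the orange handle. Slides along -y of the jig only, at most 76 mm from its start (fully back), with about 3 N friction; stays where left. Its frame starts equal to the jig's. 16 mm high, 21 degree taper; its thin nose, at first 12 mm beyond the fitted blank's end, goes behind the blank, away from the stop. It meets the blank after 25 to 72 mm, by the screw's setting.
- wedge_handle (a point): Centre of the outer (+y) face of the orange wedge handle, 40 mm above the bench; at start at (-15, 158) mm of the jig. The handle is an upright block 30 (x) by 16 (y) mm, 13 to 56 mm above the bench; push this face along -y of the jig. A total push of about 10 to 15 N (sliding friction included) makes the wedge snug, and it stays so when let go.
- can: Bystander: upright can, 60 mm across, 100 mm tall, origin at the underside's centre.
- wheel: Bystander: orange contact wheel lying flat, 70 mm across, 31 mm high, origin at the underside's centre.
- wrench: Bystander: steel wrench, 170 mm long, lying on the bench.
- offcut: Bystander: steel offcut, 90 by 30 by 6 mm, lying on the bench.
Not all that is in view belongs to the job. What is shaped like the blank but green or pink is not meant.

How it is judged:
By the outcome, as a careful person would: the job done as asked, in the order asked, and still so for the second after the job is handed in, with the robot touching nothing.
It also fails if it takes over 64 s, if anything falls off the work surface, if the arm or the gripper's body presses on something with over 40 N, if the wrist force passes 120 N, or if a joint passes its speed limit or range.

## Working session

There is one attempt and no reset: what is moved stays moved. The work goes in short steps, Python scripts to look and compute and a shell command to move; the robot and the scene stay as the last step left them, time stands still between calls to the robot, and variables do not carry over. Pictures are saved under pics/ and viewed, at most 10 in all, crops included, and the job is handed in when it is done.

```bash
mkdir -p pics; ls
cat > h.py <<'E'
import numpy as np, cv2
from rig import manip
def grab(n):
    f=manip.grab_frame(n); np.savez(f'/tmp/{n}.npz',**{k:np.array(v) for k,v in f.items()}); return f
def load(n): return dict(np.load(f'/tmp/{n}.npz'))
def pix(f,u,v,z=None):
    "pixel->world; with z: meet plane z, else depth"
    p=cv2.undistortPoints(np.array([[[u,v]]],float),f['intrinsics'],f['D'])[0,0]
    r=np.array([p[0],p[1],1.]);T=f['extrinsics']
    if z is None: s=f['range_z'][int(round(v)),int(round(u))]
    else: s=(z-T[2,3])/(T[:3,:3]@r)[2]
    return (T@np.r_[r*s,1])[:3]
E
python3 - <<'E'
from h import *
for n in('scene','top'):
    f=grab(n); cv2.imwrite(f'pics/{n}0.png',cv2.resize(f['frame'][:,:,::-1],(800,600),interpolation=cv2.INTER_CUBIC))
s=manip.read_state(); print(s)
print(f['extrinsics'])
E
```

```text
pics
{'time_s': 0.1, 'joints': array([ 1.16570339e+00,  2.91198512e-01, -1.54002800e-01,  1.12672045e+00,
        1.46681891e-05,  1.43151545e+00]), 'qd': array([ 0.00068034, -0.00220563,  0.00241767, -0.00174502, -0.00010755,
        0.00142654]), 'joint_torque': array([ 1.15099530e-03, -5.37978351e+01,  3.31918752e+01,  9.27876681e-03,
       -2.43690165e-04, -2.68634625e-05]), 'eef_pos': array([0.13774693, 0.50621955, 0.23082089]), 'tcp_rot': array([-3.14048015e+00, -1.70771861e-04,  2.87578049e+00]), 'ft_force': array([-0.57611618, -0.23463317,  0.58443947]), 'wrist_torque': array([ 0.03394878, -0.04489004, -0.0134312 ]), 'gripper_force': 0.0, 'gripper_width': 0.9970830888304063}
[[-0.01398807 -0.99115249  0.13198895  0.30698476]
 [-0.99988924  0.01453668  0.00319373 -0.07146827]
 [-0.00508416 -0.13192966 -0.99124604  1.40988881]
 [ 0.          0.          0.          1.        ]]
```

View pics/top0.png

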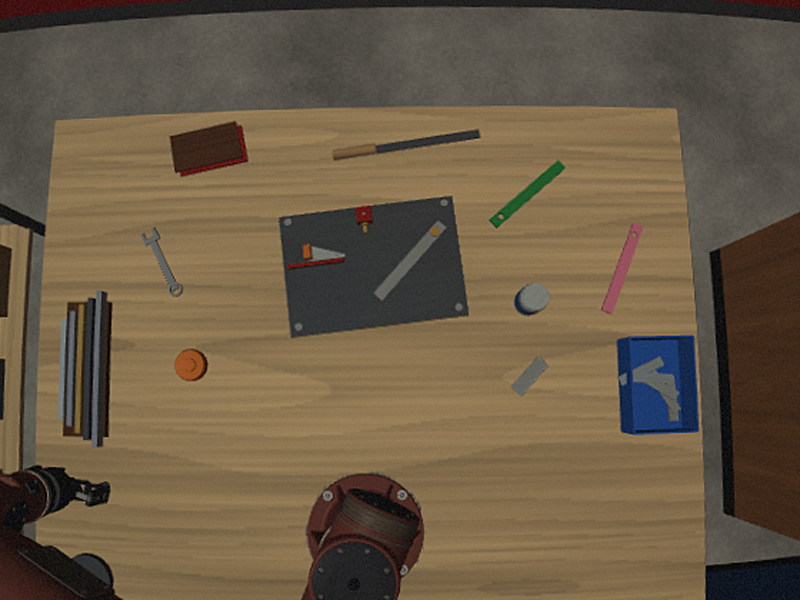

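View pics/scene0.png

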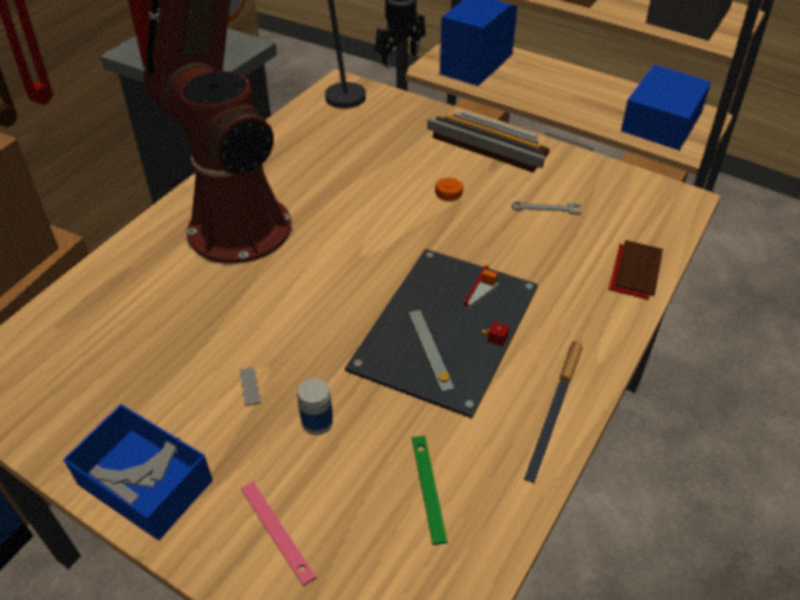

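The top view shows the plate, with its corners at about (279,218), (452,196), (468,315) and (292,337). The pin is at (435,231), the blank's tip at (380,297), the stop at (364,215) and the wedge handle at (308,251). I'll enlarge that area.

Run:
```python
from h import *
f=load('top'); c=f['frame'][132:242,188:334,::-1]
cv2.imwrite('pics/crop.png',cv2.resize(c,None,fx=5.4,fy=5.4,interpolation=cv2.INTER_CUBIC))
```

```text
(no output)
```

View pics/crop.png

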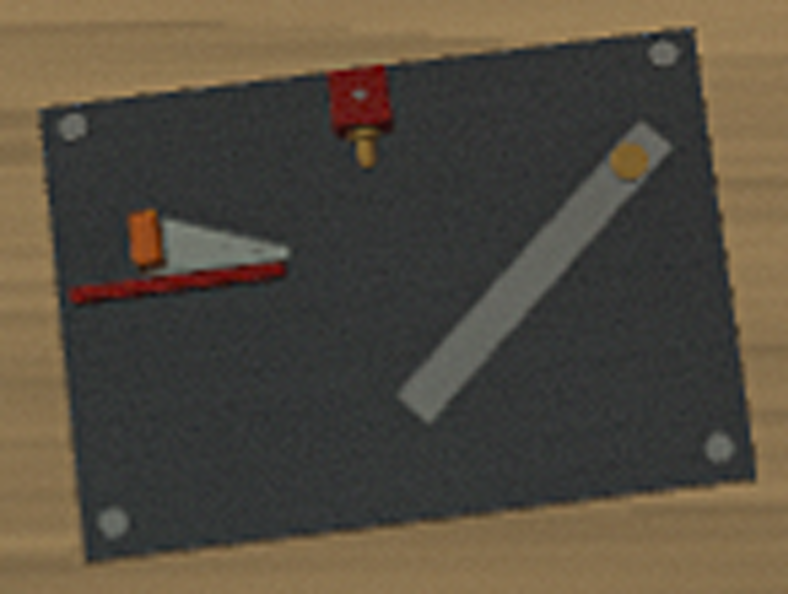

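In the crop the plate's corners are at (40,108), (693,28), (754,480) and (87,562). The pin head is at (630,161), the blank's end middle at (416,410), the screw tip at (367,167) and the handle top at (145,239).

```bash
cat >> h.py <<'E'
def P(f,a,b,z): return pix(f,188+(a+.5)/5.4-.5,132+(b+.5)/5.4-.5,z)
E
python3 - <<'E'
from h import *
f=load('top')
W=np.array([P(f,*p,.012) for p in((40,108),(693,28),(754,480),(87,562))])[:,:2]
J=np.array([(80,210),(80,-180),(-190,-180),(-190,210)])/1e3
a=W-W.mean(0);b=J-J.mean(0)
yaw=np.arctan2((b[:,0]*a[:,1]-b[:,1]*a[:,0]).sum(),(a*b).sum())
R=np.array([[np.cos(yaw),-np.sin(yaw)],[np.sin(yaw),np.cos(yaw)]])
o=W.mean(0)-R@J.mean(0); print('res mm',np.round((W-(J@R.T+o))*1e3,1),'yaw',yaw,'o',o)
np.savez('jig.npz',R=R,o=o,yaw=yaw)
for n,p,z in(('pin',(630,161),.031),('tip',(416,410),.020),('screw',(367,167),.027),('handletop',(145,239),.056),('stop',(360,95),.042)):
    w=P(f,*p,z); print(n,w.round(4),'jig mm',((w[:2]-o)@R*1e3).round(1))
for n,p in(('pin exp',(0,-.13)),('handle',(-.015,.158)),('screwtip~',(.0125,.02))): print(n,R@p+o)
E
```

```text
res mm [[-0.  -1.1]
 [-0.   0.9]
 [-0.2  2.4]
 [ 0.2 -2.2]] yaw 0.10828221507182154 o [ 0.62815051 -0.03192941]
pin [ 0.6423 -0.1609  0.031 ] jig mm [   0.2 -129.7]
tip [ 0.5008 -0.0357  0.02  ] jig mm [-127.   10.]
screw [ 0.642  -0.0091  0.027 ] jig mm [16.2 21.2]
handletop [0.5955 0.1154 0.056 ] jig mm [-16.5 150. ]
stop [ 0.6809 -0.0061  0.042 ] jig mm [55.3 20. ]
pin exp [ 0.6421997  -0.16116802]
handle [0.59616318 0.12352416]
screwtip~ [ 0.63841588 -0.01069566]
```

```bash
cat >> h.py <<'E'
from scipy.spatial.transform import Rotation as Ro
def where(jx=None,jy=None,z=None,th=None):
    """state in jig frame (mm); move needed in tool axes (cm) to jig (jx,jy) mm, z m; th = blank angle (deg ccw from jig +y) to align with"""
    s=manip.read_state(); g=np.load('jig.npz'); M=Ro.from_euler('xyz',s['tcp_rot']).as_matrix()
    j=(s['eef_pos'][:2]-g['o'])@g['R']*1e3; F=s['ft_force'][:2]@g['R']
    psi=np.degrees(np.arctan2(M[1,0],M[0,0])-g['yaw'])-180
    print('t%.2f jig'%s['time_s'],j.round(1),'z %.4f'%s['eef_pos'][2],'th %.2f'%psi,'Fjig',F.round(2),'Fz %.2f'%s['ft_force'][2],'tilt',(M[:,2]).round(3),'w %.2f'%s['gripper_width'])
    if th is not None: print('roll',round((psi-th+180)%360-180,2))
    if jx is not None:
        w=np.r_[g['R']@(np.array([jx,jy])/1e3)+g['o'],z]
        print('move cm',(M.T@(w-s['eef_pos'])*100).round(2))
def onblank(r,off,th):
    t=np.radians(th); u=np.array([-np.sin(t),np.cos(t)]); n=np.array([-np.cos(t),-np.sin(t)])
    return np.array([0,-130])+r*u+off*n
E
python3 -m jog '[{"jaw":0,"roll":-10.6},{"roll":-10.6},{"roll":-10.6},{"roll":-10.6},{"roll":-10.6}]' 40
python3 -m jog '[{"roll":-10.6},{},{}]'
python3 -c "
from h import *
print(onblank(165,42,42.2)); where(*onblank(165,42,42.2),.12,42.2)"
```

```text
[-141.94769028  -35.97950636]
t0.10 jig [-429.4  588. ] z 0.2308 th -21.43 Fjig [-0.6  -0.17] Fz 0.58 tilt [-0.    -0.001 -1.   ] w 1.00
roll -63.63
move cm [-49.56 -47.57  11.13]invalid input
invalid input
```

```bash
python3 -m jog '[{"jaw":0,"dx":0,"dy":0,"dz":0,"roll":-10.6},{"jaw":0,"dx":0,"dy":0,"dz":0,"roll":-10.6},{"jaw":0,"dx":0,"dy":0,"dz":0,"roll":-10.6},{"jaw":0,"dx":0,"dy":0,"dz":0,"roll":-10.6},{"jaw":0,"dx":0,"dy":0,"dz":0,"roll":-10.6}]' 40
python3 -m jog '[{"jaw":0,"dx":0,"dy":0,"dz":0,"roll":-10.6},{"jaw":0,"dx":0,"dy":0,"dz":0,"roll":0}]'
python3 -c "
from h import *
print(onblank(165,42,42.2)); where(*onblank(165,42,42.2),.12,42.2)"
```

```text
time_s: 0.72
eef_pos: [0.1378, 0.5063, 0.231]
tcp_rot: [-3.141, -0.001, -2.476]
ft_force: [-0.3, -0.1, 0.3]
gripper_width: -0.001
gripper_force: 0.0
time_s: 0.98
eef_pos: [0.1379, 0.5064, 0.231]
tcp_rot: [-3.141, -0.001, -2.299]
ft_force: [0.5, -1.0, -0.4]
gripper_width: -0.005
gripper_force: 0.0
[-141.94769028  -35.97950636]
t0.97 jig [-429.2  588.1] z 0.2310 th -317.91 Fjig [ 0.41 -1.05] Fz -0.36 tilt [-0.    -0.001 -1.   ] w -0.00
roll -0.11
move cm [ 20.51 -65.57  11.13]
```

```bash
python3 -m jog '[{"jaw":0,"dx":1.7,"dy":-5.5,"dz":0,"roll":0},{"jaw":0,"dx":1.7,"dy":-5.5,"dz":0,"roll":0},{"jaw":0,"dx":1.7,"dy":-5.5,"dz":0,"roll":0},{"jaw":0,"dx":1.7,"dy":-5.5,"dz":0,"roll":0},{"jaw":0,"dx":1.7,"dy":-5.5,"dz":0,"roll":0}]'
python3 -m jog '[{"jaw":0,"dx":1.7,"dy":-5.5,"dz":0,"roll":0},{"jaw":0,"dx":1.7,"dy":-5.5,"dz":0,"roll":0},{"jaw":0,"dx":1.7,"dy":-5.5,"dz":0,"roll":0},{"jaw":0,"dx":1.7,"dy":-5.5,"dz":0,"roll":0},{"jaw":0,"dx":1.7,"dy":-5.5,"dz":0,"roll":0}]' | tail -5
python3 -m jog '[{"jaw":0,"dx":1.7,"dy":-5.5,"dz":2,"roll":0},{"jaw":0,"dx":0,"dy":0,"dz":5,"roll":0},{"jaw":0,"dx":0,"dy":0,"dz":4,"roll":0},{"jaw":0,"dx":0,"dy":0,"dz":0,"roll":0}]' |tail -5
python3 -c "
from h import *
where(*onblank(165,42,42.2),.03,42.2)"
```

```text
time_s: 1.6
eef_pos: [0.2876, 0.2588, 0.2314]
tcp_rot: [-3.141, 0.001, -2.302]
ft_force: [0.4, 1.2, -0.1]
gripper_width: -0.003
gripper_force: 0.0
eef_pos: [0.4368, 0.0122, 0.2314]
tcp_rot: [-3.141, 0.0, -2.303]
ft_force: [1.1, 1.2, 0.6]
gripper_width: -0.002
gripper_force: 0.0
eef_pos: [0.4635, -0.0347, 0.1192]
tcp_rot: [3.137, -0.003, -2.301]
ft_force: [-0.3, 0.5, 0.1]
gripper_width: -0.003
gripper_force: 0.0
t2.73 jig [-164.   15.] z 0.1192 th -318.07 Fjig [-0.2  0.5] Fz 0.11 tilt [-0.006  0.001 -1.   ] w -0.00
roll -0.27
move cm [ 1.74 -5.31  8.9 ]
```

```bash
python3 -m jog '[{"jaw":0,"dx":1.74,"dy":-5.3,"dz":0,"roll":0},{"jaw":0,"dx":0,"dy":0,"dz":5,"roll":0},{"jaw":0,"dx":0,"dy":0,"dz":3.9,"roll":0},{"jaw":0,"dx":0,"dy":0,"dz":0,"roll":0},{"jaw":0,"dx":0,"dy":0,"dz":0,"roll":0}]' |tail -5
python3 - <<'E'
from h import *
where(*onblank(165,42,42.2),.0155,42.2)
f=grab('top');s=grab('scene')
a=cv2.resize(f['frame'][132:252,228:334,::-1],(530,600),interpolation=cv2.INTER_CUBIC)
cv2.imwrite('pics/c2.png',a)
E
```

```text
eef_pos: [0.4955, -0.0836, 0.0345]
tcp_rot: [-3.139, 0.001, -2.298]
ft_force: [0.9, 0.3, 0.9]
gripper_width: -0.001
gripper_force: 0.0
t3.35 jig [-137.5  -37. ] z 0.0345 th -317.87 Fjig [0.95 0.2 ] Fz 0.94 tilt [ 0.003 -0.001 -1.   ] w -0.00
roll -0.07
move cm [0.26 0.38 1.9 ]
```

View pics/c2.png

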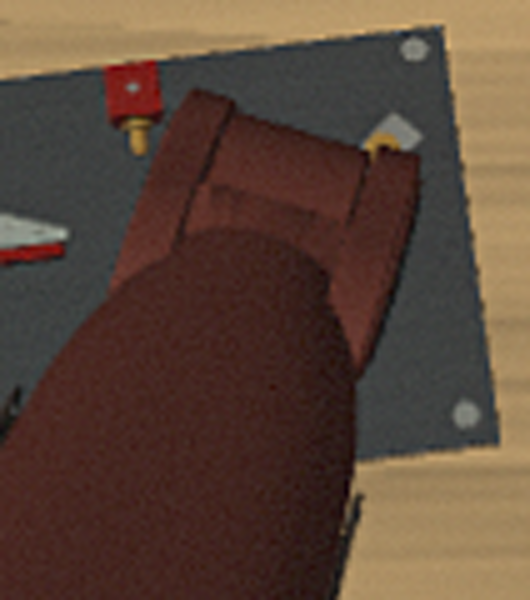

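The arm hides the blank in the top view. The pin, screw and wedge haven't moved, so I'll lower by the measured pose and force.

```bash
python3 -m jog '[{"jaw":0,"dx":0.25,"dy":0.4,"dz":0.9,"roll":0},{"jaw":0,"dx":0,"dy":0,"dz":0.5,"roll":0},{"jaw":0,"dx":0,"dy":0,"dz":0.4,"roll":0},{"jaw":0,"dx":0,"dy":0,"dz":0,"roll":0},{"jaw":0,"dx":0,"dy":0,"dz":0,"roll":0}]' |tail -5
python3 - <<'E'
from h import *
where(*onblank(165,42,42.2),.0155,42.2)
f=grab('scene')
a=cv2.resize(f['frame'][170:290,230:390,::-1],(800,600),interpolation=cv2.INTER_CUBIC)
cv2.imwrite('pics/c3.png',a)
E
```

```text
eef_pos: [0.4894, -0.0826, 0.0143]
tcp_rot: [3.142, 0.0, -2.297]
ft_force: [-0.4, -0.7, 0.0]
gripper_width: 0.005
gripper_force: 0.0
t4.08 jig [-143.4  -35.3] z 0.0143 th -317.83 Fjig [-0.51 -0.61] Fz 0.02 tilt [-0.  0. -1.] w 0.00
roll -0.03
move cm [-0.07 -0.15 -0.12]
```

View pics/c3.png

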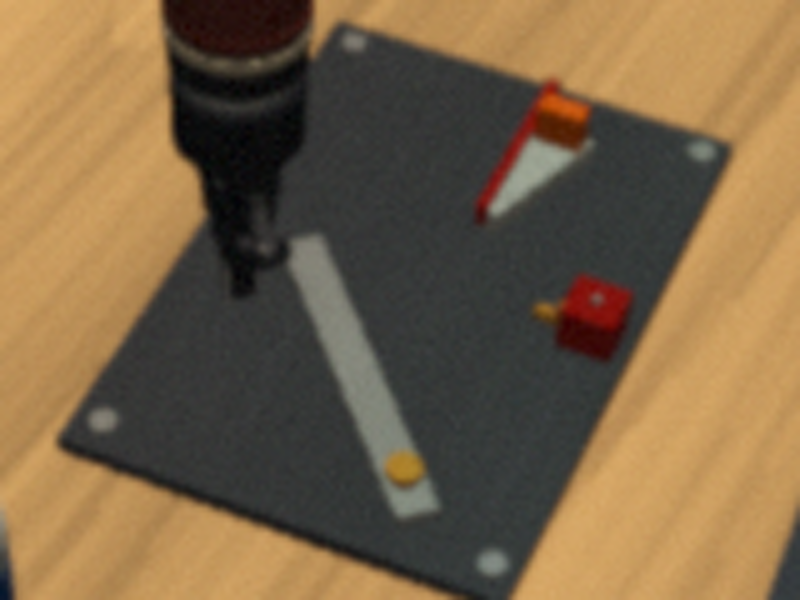

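The fingertips are just left of the blank's free end at (240,290), touching nothing. Next I'll close the gap and swing the blank round the pin.

```bash
python3 -m jog '[{"jaw":0,"dx":-0.5,"dy":-0.1,"dz":-0.1,"roll":0},{"jaw":0,"dx":-0.5,"dy":0,"dz":0,"roll":0},{"jaw":0,"dx":-0.4,"dy":0,"dz":0,"roll":0},{"jaw":0,"dx":-0.3,"dy":0,"dz":0,"roll":0},{"jaw":0,"dx":0,"dy":0,"dz":0,"roll":0}]' |tail -5
python3 -c "
from h import *
where(*onblank(165,24,42.2),.0155,42.2)"
python3 -m jog '[{"jaw":0,"dx":-0.43,"dy":0.06,"dz":0,"roll":1.5},{"jaw":0,"dx":-0.86,"dy":0.12,"dz":0,"roll":3},{"jaw":0,"dx":-0.86,"dy":0.12,"dz":0,"roll":3},{"jaw":0,"dx":-0.86,"dy":0.12,"dz":0,"roll":3},{"jaw":0,"dx":-0.86,"dy":0.12,"dz":0,"roll":3}]' |tail -5
python3 -c "
from h import *
where(*onblank(165,24,28.7),.0155,28.7)"
```

```text
eef_pos: [0.5014, -0.0703, 0.0153]
tcp_rot: [-3.142, -0.0, -2.297]
ft_force: [0.6, -0.5, -0.3]
gripper_width: 0.001
gripper_force: 0.0
t4.75 jig [-130.1  -24.4] z 0.0153 th -317.81 Fjig [ 0.51 -0.54] Fz -0.31 tilt [ 0. -0. -1.] w 0.00
roll -0.01
move cm [-0.15 -0.06 -0.02]
eef_pos: [0.5255, -0.04, 0.0152]
tcp_rot: [3.141, -0.001, -2.536]
ft_force: [-1.1, -1.0, 1.0]
gripper_width: -0.001
gripper_force: 1.1
t5.38 jig [-103.     3.1] z 0.0152 th -331.51 Fjig [-1.18 -0.84] Fz 1.02 tilt [-0.001 -0.    -1.   ] w -0.00
roll -0.21
move cm [-0.24 -0.11 -0.03]
```

```bash
python3 -m jog '[{"jaw":0,"dx":-0.92,"dy":0.12,"dz":0,"roll":3},{"jaw":0,"dx":-0.92,"dy":0.12,"dz":0,"roll":3},{"jaw":0,"dx":-0.86,"dy":0.12,"dz":0,"roll":3},{"jaw":0,"dx":-0.86,"dy":0.12,"dz":0,"roll":3},{"jaw":0,"dx":-0.86,"dy":0.12,"dz":0,"roll":3}]' |tail -5
python3 - <<'E'
from h import *
where(*onblank(165,24,13.7),.0155,13.7)
f=grab('scene')
a=cv2.resize(f['frame'][170:290,230:390,::-1],(800,600),interpolation=cv2.INTER_CUBIC)
cv2.imwrite('pics/c4.png',a)
E
```

```text
eef_pos: [0.5608, -0.0134, 0.0151]
tcp_rot: [3.141, -0.002, -2.798]
ft_force: [-2.4, -0.4, 2.6]
gripper_width: -0.005
gripper_force: 1.5
t6.00 jig [-64.9  25.7] z 0.0151 th -346.50 Fjig [-2.46 -0.13] Fz 2.58 tilt [-0.002 -0.    -1.   ] w -0.00
roll -0.2
move cm [-0.22 -0.17 -0.04]
```

View pics/c4.png

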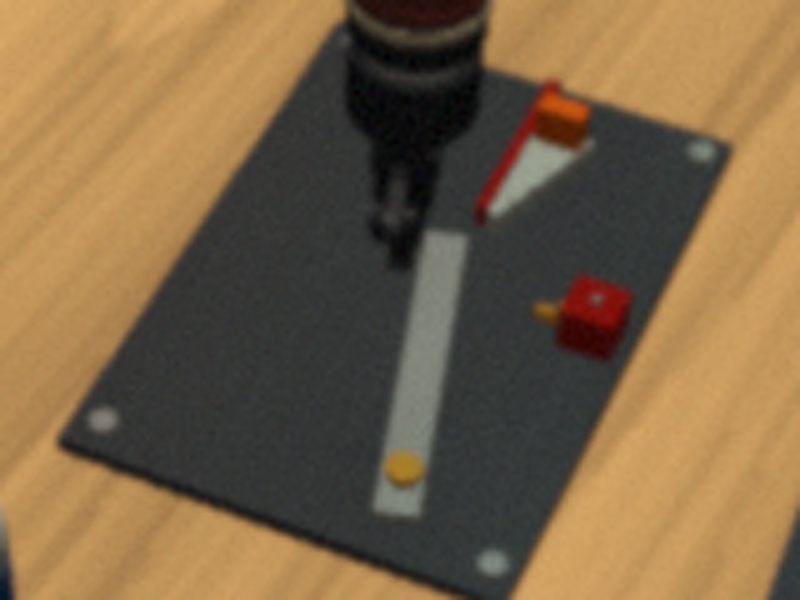

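The blank follows the fingers (tip at (450,235)), with about 2.5 N of friction. I'll carry on, then creep.

```bash
python3 -m jog '[{"jaw":0,"dx":-0.86,"dy":0.1,"dz":0,"roll":3},{"jaw":0,"dx":-0.86,"dy":0.1,"dz":0,"roll":3},{"jaw":0,"dx":-0.86,"dy":0.1,"dz":0,"roll":3},{"jaw":0,"dx":-0.29,"dy":0.03,"dz":0,"roll":1},{"jaw":0,"dx":0,"dy":0,"dz":0,"roll":0}]' |tail -5
python3 -c "
from h import *
where(*onblank(165,26,3.6),.0155,3.6)
f=load('scene')
"
```

```text
eef_pos: [0.5881, -0.0024, 0.0152]
tcp_rot: [-3.142, 0.0, -2.969]
ft_force: [-0.4, 0.0, 0.5]
gripper_width: -0.0
gripper_force: 0.0
t6.67 jig [-36.6  33.7] z 0.0152 th -356.29 Fjig [-0.44  0.06] Fz 0.55 tilt [ 0. -0. -1.] w -0.00
roll 0.11
move cm [-0.03 -0.06 -0.03]
```

```bash
python3 -m jog '[{"jaw":0,"dx":-0.35,"dy":0.03,"dz":0,"roll":1.2},{"jaw":0,"dx":-0.35,"dy":0.03,"dz":0,"roll":1.2},{"jaw":0,"dx":-0.3,"dy":0.03,"dz":0,"roll":1.1},{"jaw":0,"dx":-0.1,"dy":0,"dz":0,"roll":0.4}]' |tail -5
python3 -c "
from h import *
where(-21,34,.0155,-1.4)"
python3 -m jog '[{"jaw":0,"dx":-0.07,"dy":0,"dz":0,"roll":0.2},{"jaw":0,"dx":-0.07,"dy":0,"dz":0,"roll":0.2}]' |tail -5
python3 -c "
from h import *
where(-21,34,.0155,-1.4)"
```

```text
eef_pos: [0.599, 0.0002, 0.0153]
tcp_rot: [3.141, -0.0, -3.038]
ft_force: [-2.1, 1.1, 0.3]
gripper_width: -0.0
gripper_force: 0.9
t7.17 jig [-25.5  35.1] z 0.0153 th -360.26 Fjig [-2.    1.32] Fz 0.33 tilt [-0.  0. -1.] w -0.00
roll 1.14
move cm [-0.45 -0.11 -0.02]
eef_pos: [0.6002, 0.0003, 0.0153]
tcp_rot: [3.142, -0.0, -3.044]
ft_force: [-1.7, 1.4, -0.1]
gripper_width: -0.001
gripper_force: 0.8
t7.42 jig [-24.3  35.1] z 0.0153 th -360.64 Fjig [-1.57  1.61] Fz -0.10 tilt [-0.  0. -1.] w -0.00
roll 0.76
move cm [-0.33 -0.1  -0.02]
```

```bash
python3 -m jog '[{"jaw":0,"dx":-0.06,"dy":0,"dz":0,"roll":0.2},{"jaw":0,"dx":-0.06,"dy":0,"dz":0,"roll":0.2}]' | grep -E "ft|eef"
python3 -m jog '[{"jaw":0,"dx":-0.06,"dy":0,"dz":0,"roll":0.2}]' | grep -E "ft|eef"
python3 -c "
from h import *
where(-21,34,.0155,-1.4)"
```

```text
eef_pos: [0.6015, 0.0004, 0.0153]
ft_force: [-1.4, 1.8, -0.1]
eef_pos: [0.6021, 0.0004, 0.0153]
ft_force: [-1.6, 0.7, -0.4]
t7.80 jig [-22.4  35. ] z 0.0153 th -361.25 Fjig [-1.49  0.84] Fz -0.36 tilt [ 0.  0. -1.] w 0.00
roll 0.15
move cm [-0.14 -0.1  -0.02]
```

```bash
for i in 1; do python3 -m jog '[{"jaw":0,"dx":-0.06,"dy":0,"dz":0,"roll":0}]' | grep -E "ft|eef"; done
python3 -m jog '[{"jaw":0,"dx":-0.06,"dy":0,"dz":0,"roll":0}]' | grep -E "ft|eef"
python3 -m jog '[{"jaw":0,"dx":-0.05,"dy":0,"dz":0,"roll":0}]' | grep -E "ft|eef"
```

```text
eef_pos: [0.6027, 0.0005, 0.0153]
ft_force: [-2.0, 1.7, 0.7]
eef_pos: [0.6033, 0.0005, 0.0153]
ft_force: [-2.2, 1.2, 0.5]
eef_pos: [0.6039, 0.0006, 0.0153]
ft_force: [-1.5, 1.6, 0.3]
```

```bash
python3 -m jog '[{"jaw":0,"dx":-0.05,"dy":0,"dz":0,"roll":0.2}]' | grep -E "ft|eef"
python3 -m jog '[{"jaw":0,"dx":-0.05,"dy":0,"dz":0,"roll":0}]' | grep -E "ft|eef"
python3 -m jog '[{"jaw":0,"dx":-0.05,"dy":0,"dz":0,"roll":0}]' | grep -E "ft|eef"
```

```text
eef_pos: [0.6043, 0.0006, 0.0153]
ft_force: [-1.9, 1.3, 0.4]
eef_pos: [0.6048, 0.0006, 0.0153]
ft_force: [-1.8, 1.7, 0.1]
eef_pos: [0.6053, 0.0007, 0.0153]
ft_force: [-1.4, 1.7, 0.3]
```

Run:
```python
from h import *
where()
f=grab('scene')
a=cv2.resize(f['frame'][195:270,290:390,::-1],(800,600),interpolation=cv2.INTER_CUBIC)
cv2.imwrite('pics/c5.png',a)
```

```text
t8.55 jig [-19.2  34.9] z 0.0153 th -361.43 Fjig [-1.23  1.8 ] Fz 0.34 tilt [ 0.  0. -1.] w 0.00
```

View pics/c5.png

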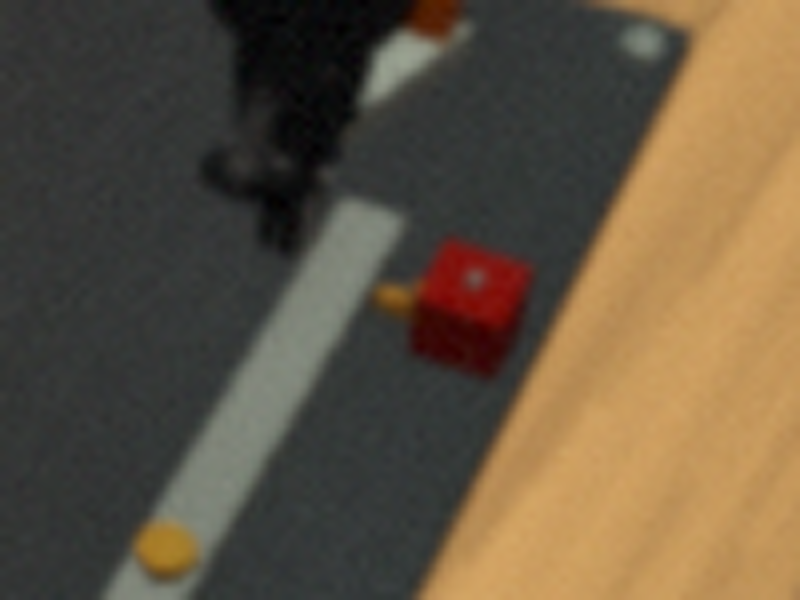

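The blank's edge is at about (362,292) and the screw tip at (376,295), so 1–3 mm remain. I'll keep creeping.

```bash
for i in a; do :; done
python3 -m jog '[{"jaw":0,"dx":-0.05,"dy":0,"dz":0,"roll":0}]' | grep -E "ft|eef"
python3 -m jog '[{"jaw":0,"dx":-0.05,"dy":0,"dz":0,"roll":0}]' | grep -E "ft|eef"
python3 -m jog '[{"jaw":0,"dx":-0.05,"dy":0,"dz":0,"roll":0}]' | grep -E "ft|eef"
```

```text
eef_pos: [0.6057, 0.0007, 0.0153]
ft_force: [-1.4, 1.0, 0.0]
eef_pos: [0.6063, 0.0008, 0.0153]
ft_force: [-0.7, 1.0, -0.1]
eef_pos: [0.6068, 0.0008, 0.0153]
ft_force: [-1.8, 0.6, -0.2]
```

```bash
python3 -m jog '[{"jaw":0,"dx":-0.05,"dy":0,"dz":0,"roll":0}]' | grep -E "ft|eef"
python3 -m jog '[{"jaw":0,"dx":-0.05,"dy":0,"dz":0,"roll":0}]' | grep -E "ft|eef"
python3 -m jog '[{"jaw":0,"dx":-0.05,"dy":0,"dz":0,"roll":0}]' | grep -E "ft|eef"
```

```text
eef_pos: [0.6073, 0.0009, 0.0153]
ft_force: [-1.9, 1.4, 0.3]
eef_pos: [0.6077, 0.0009, 0.0153]
ft_force: [-3.3, 0.4, 0.7]
eef_pos: [0.6078, 0.0009, 0.0152]
ft_force: [-4.9, 0.7, 1.5]
```

```bash
python3 -m jog '[{"jaw":0,"dx":-0.05,"dy":0,"dz":0,"roll":0}]' | grep -E "ft|eef"
python3 -m jog '[{"jaw":0,"dx":-0.05,"dy":0,"dz":0,"roll":0}]' | grep -E "ft|eef"
python3 -m jog '[{"jaw":0,"dx":0,"dy":0,"dz":0,"roll":0}]' | grep -E "ft|eef"
```

```text
eef_pos: [0.608, 0.001, 0.0152]
ft_force: [-6.6, 0.8, 3.7]
eef_pos: [0.6081, 0.001, 0.0152]
ft_force: [-7.2, 1.0, 4.0]
eef_pos: [0.608, 0.001, 0.0152]
ft_force: [-7.0, 1.1, 4.6]
```

```bash
python3 -m jog '[{"jaw":0,"dx":-0.06,"dy":0,"dz":0,"roll":0}]' | grep -E "ft|eef"
python3 -m jog '[{"jaw":0,"dx":-0.06,"dy":0,"dz":0,"roll":0},{"jaw":0,"dx":0,"dy":0,"dz":0,"roll":0}]' | grep -E "ft|eef"
```

```text
eef_pos: [0.6082, 0.001, 0.0151]
ft_force: [-10.5, 0.6, 6.4]
eef_pos: [0.6082, 0.001, 0.0151]
ft_force: [-9.9, 1.2, 8.4]
```

```bash
python3 -m jog '[{"jaw":0,"dx":-0.03,"dy":0,"dz":0,"roll":0},{"jaw":0,"dx":0,"dy":0,"dz":0,"roll":0},{"jaw":0,"dx":0,"dy":0,"dz":0,"roll":0}]' | grep -E "ft|eef"
python3 -m jog '[{"jaw":0,"dx":0,"dy":0,"dz":0,"roll":0},{"jaw":0,"dx":0,"dy":0,"dz":0,"roll":0},{"jaw":0,"dx":0,"dy":0,"dz":0,"roll":0},{"jaw":0,"dx":0,"dy":0,"dz":0,"roll":0}]' | grep -E "ft|eef"
python3 -m jog '[{"jaw":0,"dx":0,"dy":0,"dz":0,"roll":0},{"jaw":0,"dx":0,"dy":0,"dz":0,"roll":0},{"jaw":0,"dx":0,"dy":0,"dz":0,"roll":0},{"jaw":0,"dx":0,"dy":0,"dz":0,"roll":0}]' | grep -E "ft|eef"
```

```text
eef_pos: [0.6082, 0.001, 0.0151]
ft_force: [-10.8, -0.8, 8.4]
eef_pos: [0.6082, 0.001, 0.015]
ft_force: [-11.4, 0.1, 8.7]
eef_pos: [0.6082, 0.001, 0.0151]
ft_force: [-11.7, 0.4, 8.5]
```

Held steady at about 11 N. Backing off and moving to the handle.

```bash
python3 -m jog '[{"jaw":0,"dx":0.1,"dy":0,"dz":0,"roll":0},{"jaw":0,"dx":0.3,"dy":0,"dz":0,"roll":0},{"jaw":0,"dx":0.5,"dy":0,"dz":0,"roll":0},{"jaw":0,"dx":0,"dy":0,"dz":-3,"roll":0},{"jaw":0,"dx":0,"dy":0,"dz":-5,"roll":0}]' | grep -E "ft|eef"
python3 -m jog '[{"jaw":0,"dx":0,"dy":0,"dz":-2,"roll":0},{"jaw":0,"dx":0,"dy":0,"dz":0,"roll":0}]' | grep -E "ft|eef"
python3 -c "
from h import *
where(-15,190,.035,0)"
```

```text
eef_pos: [0.6007, 0.0003, 0.0949]
ft_force: [0.6, -0.0, 1.2]
eef_pos: [0.6033, 0.0001, 0.1171]
ft_force: [-0.2, 0.0, -0.6]
t12.35 jig [-21.2  34.5] z 0.1171 th -361.44 Fjig [-0.2   0.06] Fz -0.62 tilt [ 0.004 -0.001 -1.   ] w -0.00
roll -1.44
move cm [-0.2  15.57  8.2 ]
```

```bash
python3 -m jog '[{"jaw":0,"dx":-0.2,"dy":5.2,"dz":0,"roll":-1.4},{"jaw":0,"dx":0,"dy":5.2,"dz":0,"roll":0},{"jaw":0,"dx":0,"dy":5.2,"dz":0,"roll":0},{"jaw":0,"dx":0,"dy":0,"dz":0,"roll":0},{"jaw":0,"dx":0,"dy":0,"dz":0,"roll":0}]' | grep -E "ft|eef"
python3 - <<'E'
from h import *
where(-15,190,.035,0)
f=grab('top'); s=grab('scene')
a=cv2.resize(f['frame'][132:242,188:334,::-1],None,fx=3,fy=3,interpolation=cv2.INTER_CUBIC)
b=cv2.resize(s['frame'][170:280,290:390,::-1],(300,330),interpolation=cv2.INTER_CUBIC)
cv2.imwrite('pics/c6.png',np.hstack([a,b]))
E
```

```text
eef_pos: [0.5878, 0.1554, 0.1142]
ft_force: [-0.7, -0.3, -1.3]
t12.97 jig [-19.8 190.6] z 0.1142 th -360.01 Fjig [-0.74 -0.17] Fz -1.27 tilt [-0.001 -0.001 -1.   ] w -0.00
roll -0.01
move cm [-0.49 -0.05  7.92]
```

View pics/c6.png

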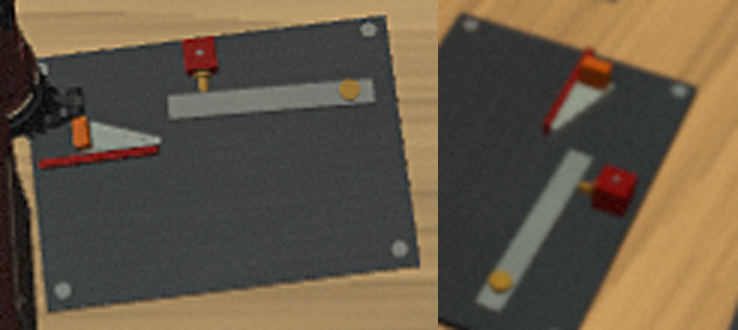

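The blank bears on the screw at (203,92) and stayed there. The fingers are outside the handle at (80,132), so I can go down behind it.

```bash
python3 -m jog '[{"jaw":0,"dx":-0.4,"dy":0.1,"dz":3,"roll":0},{"jaw":0,"dx":0,"dy":0,"dz":3,"roll":0},{"jaw":0,"dx":0,"dy":0,"dz":1.8,"roll":0},{"jaw":0,"dx":0,"dy":0,"dz":0,"roll":0},{"jaw":0,"dx":0,"dy":0,"dz":0,"roll":0}]' | grep -E "ft|eef"
python3 -c "
from h import *
where(-15,172,.035,0)"
python3 -m jog '[{"jaw":0,"dx":0,"dy":-0.4,"dz":0,"roll":0},{"jaw":0,"dx":0,"dy":-0.4,"dz":0,"roll":0},{"jaw":0,"dx":0,"dy":-0.3,"dz":0,"roll":0},{"jaw":0,"dx":0,"dy":-0.2,"dz":0,"roll":0}]' | grep -E "ft|eef"
python3 -c "
from h import *
where(-15,172,.035,0)"
```

```text
eef_pos: [0.5928, 0.1565, 0.038]
ft_force: [1.5, -0.2, -0.1]
t13.70 jig [-14.8 191.2] z 0.0380 th -360.10 Fjig [ 1.5  -0.36] Fz -0.10 tilt [ 0.001  0.    -1.   ] w -0.00
roll -0.1
move cm [ 0.02 -1.92  0.3 ]
eef_pos: [0.5936, 0.144, 0.0375]
ft_force: [0.2, 0.3, 0.3]
t14.20 jig [-15.3 178.7] z 0.0375 th -360.04 Fjig [0.27 0.3 ] Fz 0.31 tilt [ 0.  0. -1.] w 0.00
roll -0.04
move cm [-0.03 -0.67  0.25]
```

```bash
python3 -m jog '[{"jaw":0,"dx":0,"dy":-0.2,"dz":0,"roll":0},{"jaw":0,"dx":0,"dy":-0.2,"dz":0,"roll":0},{"jaw":0,"dx":0,"dy":-0.2,"dz":0,"roll":0},{"jaw":0,"dx":0,"dy":-0.2,"dz":0,"roll":0},{"jaw":0,"dx":0,"dy":-0.2,"dz":0,"roll":0}]' | grep -E "ft|eef"
python3 -m jog '[{"jaw":0,"dx":0,"dy":-0.2,"dz":0,"roll":0},{"jaw":0,"dx":0,"dy":-0.2,"dz":0,"roll":0},{"jaw":0,"dx":0,"dy":-0.2,"dz":0,"roll":0},{"jaw":0,"dx":0,"dy":-0.2,"dz":0,"roll":0},{"jaw":0,"dx":0,"dy":-0.2,"dz":0,"roll":0}]' | grep -E "ft|eef"
python3 -c "
from h import *
where(-15,120,.035,0)"
```

```text
eef_pos: [0.5946, 0.1346, 0.0373]
ft_force: [-1.5, 3.2, 0.5]
eef_pos: [0.5957, 0.1243, 0.0373]
ft_force: [0.5, 3.7, -0.3]
t15.45 jig [-15.4 158.8] z 0.0373 th -360.03 Fjig [0.91 3.61] Fz -0.26 tilt [-0.  0. -1.] w 0.00
roll -0.03
move cm [-0.04 -3.88  0.23]
```

```bash
python3 - <<'E'
from h import *
f=load('top'); g=np.load('jig.npz')
for p,z in(((168,107),.02),((350,90),.031),((204,91),.027)):
    w=pix(f,188+(p[0]+.5)/3-.5,132+(p[1]+.5)/3-.5,z); print(((w[:2]-g['o'])@g['R']*1e3).round(1))
E
python3 -m jog '[{"jaw":0,"dx":0,"dy":-0.2,"dz":0,"roll":0},{"jaw":0,"dx":0,"dy":-0.2,"dz":0,"roll":0},{"jaw":0,"dx":0,"dy":-0.2,"dz":0,"roll":0},{"jaw":0,"dx":0,"dy":-0.2,"dz":0,"roll":0}]' | grep -E "ft|eef"
python3 -m jog '[{"jaw":0,"dx":0,"dy":-0.2,"dz":0,"roll":0},{"jaw":0,"dx":0,"dy":-0.2,"dz":0,"roll":0},{"jaw":0,"dx":0,"dy":-0.2,"dz":0,"roll":0},{"jaw":0,"dx":0,"dy":-0.2,"dz":0,"roll":0}]' | grep -E "ft|eef"
python3 -m jog '[{"jaw":0,"dx":0,"dy":-0.2,"dz":0,"roll":0},{"jaw":0,"dx":0,"dy":-0.2,"dz":0,"roll":0},{"jaw":0,"dx":0,"dy":-0.2,"dz":0,"roll":0}]' | grep -E "ft|eef"
python3 -c "
from h import *
where(-15,120,.035,0)"
```

```text
[ 7.2 60.1]
[  -0.7 -129.9]
[17.9 20.6]
eef_pos: [0.5966, 0.1163, 0.0373]
ft_force: [0.1, 2.5, 0.1]
eef_pos: [0.5974, 0.1084, 0.0373]
ft_force: [0.2, 3.4, -1.2]
eef_pos: [0.5981, 0.1024, 0.0373]
ft_force: [1.1, 3.1, -1.7]
t16.82 jig [-15.4 136.8] z 0.0373 th -360.03 Fjig [1.43 2.97] Fz -1.69 tilt [ 0. -0. -1.] w 0.00
roll -0.03
move cm [-0.04 -1.68  0.23]
```

```bash
python3 -m jog '[{"jaw":0,"dx":0,"dy":-0.2,"dz":0,"roll":0},{"jaw":0,"dx":0,"dy":-0.2,"dz":0,"roll":0},{"jaw":0,"dx":0,"dy":-0.2,"dz":0,"roll":0},{"jaw":0,"dx":0,"dy":-0.2,"dz":0,"roll":0}]' | grep -E "ft|eef"
python3 -m jog '[{"jaw":0,"dx":0,"dy":-0.2,"dz":0,"roll":0},{"jaw":0,"dx":0,"dy":-0.2,"dz":0,"roll":0}]' | grep -E "ft|eef"
python3 -m jog '[{"jaw":0,"dx":0,"dy":-0.15,"dz":0,"roll":0},{"jaw":0,"dx":0,"dy":-0.15,"dz":0,"roll":0}]' | grep -E "ft|eef"
python3 -m jog '[{"jaw":0,"dx":0,"dy":-0.15,"dz":0,"roll":0},{"jaw":0,"dx":0,"dy":-0.15,"dz":0,"roll":0}]' | grep -E "ft|eef"
python3 -c "
from h import *
where(-15,120,.035,0)"
```

```text
eef_pos: [0.5989, 0.0945, 0.0373]
ft_force: [0.8, 4.1, -1.3]
eef_pos: [0.5994, 0.0905, 0.0373]
ft_force: [0.1, 3.6, -2.1]
eef_pos: [0.5997, 0.0875, 0.0373]
ft_force: [0.7, 3.2, -1.4]
eef_pos: [0.6, 0.0845, 0.0373]
ft_force: [1.1, 4.1, -1.0]
t18.07 jig [-15.4 118.8] z 0.0373 th -360.03 Fjig [1.58 3.97] Fz -1.02 tilt [ 0.  0. -1.] w -0.00
roll -0.03
move cm [-0.04  0.12  0.23]
```

```bash
python3 -m jog '[{"jaw":0,"dx":0,"dy":-0.1,"dz":0,"roll":0},{"jaw":0,"dx":0,"dy":-0.1,"dz":0,"roll":0}]' | grep -E "ft|eef"
python3 -m jog '[{"jaw":0,"dx":0,"dy":-0.1,"dz":0,"roll":0},{"jaw":0,"dx":0,"dy":-0.1,"dz":0,"roll":0}]' | grep -E "ft|eef"
python3 -m jog '[{"jaw":0,"dx":0,"dy":-0.1,"dz":0,"roll":0},{"jaw":0,"dx":0,"dy":-0.1,"dz":0,"roll":0}]' | grep -E "ft|eef"
```

```text
eef_pos: [0.6003, 0.0826, 0.0373]
ft_force: [2.1, 3.3, -1.3]
eef_pos: [0.6005, 0.0806, 0.0373]
ft_force: [2.1, 3.7, -1.4]
eef_pos: [0.6006, 0.0786, 0.0373]
ft_force: [1.7, 2.2, -1.7]
```

```bash
python3 -m jog '[{"jaw":0,"dx":0,"dy":-0.08,"dz":0,"roll":0},{"jaw":0,"dx":0,"dy":-0.07,"dz":0,"roll":0}]' | grep -E "ft|eef"
python3 -m jog '[{"jaw":0,"dx":0,"dy":-0.08,"dz":0,"roll":0}]' | grep -E "ft|eef"
python3 -m jog '[{"jaw":0,"dx":0,"dy":-0.08,"dz":0,"roll":0}]' | grep -E "ft|eef"
python3 -m jog '[{"jaw":0,"dx":0,"dy":-0.08,"dz":0,"roll":0}]' | grep -E "ft|eef"
```

```text
eef_pos: [0.6008, 0.0771, 0.0373]
ft_force: [2.5, 3.0, -0.1]
eef_pos: [0.6009, 0.0764, 0.0373]
ft_force: [2.2, 2.7, -0.7]
eef_pos: [0.601, 0.0755, 0.0373]
ft_force: [2.9, 4.1, -0.0]
eef_pos: [0.6011, 0.0747, 0.0373]
ft_force: [2.0, 4.0, -1.0]
```

```bash
python3 -m jog '[{"jaw":0,"dx":0,"dy":-0.08,"dz":0,"roll":0}]' | grep -E "ft|eef"
python3 -m jog '[{"jaw":0,"dx":0,"dy":-0.08,"dz":0,"roll":0}]' | grep -E "ft|eef"
python3 -m jog '[{"jaw":0,"dx":0,"dy":-0.08,"dz":0,"roll":0}]' | grep -E "ft|eef"
python3 -m jog '[{"jaw":0,"dx":0,"dy":-0.08,"dz":0,"roll":0}]' | grep -E "ft|eef"
```

```text
eef_pos: [0.6012, 0.0739, 0.0373]
ft_force: [2.4, 2.4, -0.2]
eef_pos: [0.6012, 0.0731, 0.0373]
ft_force: [1.7, 3.3, -2.7]
eef_pos: [0.6013, 0.0726, 0.0373]
ft_force: [2.2, 5.3, -0.9]
eef_pos: [0.6013, 0.0721, 0.0373]
ft_force: [1.4, 6.8, -0.7]
```

```bash
python3 -m jog '[{"jaw":0,"dx":0,"dy":-0.06,"dz":0,"roll":0}]' | grep -E "ft|eef"
python3 -m jog '[{"jaw":0,"dx":0,"dy":-0.06,"dz":0,"roll":0}]' | grep -E "ft|eef"
python3 -m jog '[{"jaw":0,"dx":0,"dy":0,"dz":0,"roll":0}]' | grep -E "ft|eef"
```

```text
eef_pos: [0.6014, 0.0717, 0.0373]
ft_force: [2.3, 7.4, -1.2]
eef_pos: [0.6014, 0.0713, 0.0373]
ft_force: [2.2, 9.4, -0.1]
eef_pos: [0.6014, 0.0713, 0.0373]
ft_force: [2.5, 7.7, -0.3]
```

```bash
python3 -m jog '[{"jaw":0,"dx":0,"dy":-0.06,"dz":0,"roll":0}]' | grep -E "ft|eef"
python3 -m jog '[{"jaw":0,"dx":0,"dy":-0.06,"dz":0,"roll":0}]' | grep -E "ft|eef"
python3 -m jog '[{"jaw":0,"dx":0,"dy":-0.05,"dz":0,"roll":0}]' | grep -E "ft|eef"
python3 -m jog '[{"jaw":0,"dx":0,"dy":0,"dz":0,"roll":0},{"jaw":0,"dx":0,"dy":0,"dz":0,"roll":0}]' | grep -E "ft|eef"
```

```text
eef_pos: [0.6014, 0.071, 0.0373]
ft_force: [1.7, 9.1, 0.7]
eef_pos: [0.6015, 0.0707, 0.0373]
ft_force: [1.2, 10.9, 0.4]
eef_pos: [0.6015, 0.0704, 0.0373]
ft_force: [1.6, 11.6, 0.2]
eef_pos: [0.6015, 0.0704, 0.0373]
ft_force: [1.8, 10.9, 0.1]
```

```bash
python3 -m jog '[{"jaw":0,"dx":0,"dy":-0.04,"dz":0,"roll":0},{"jaw":0,"dx":0,"dy":0,"dz":0,"roll":0},{"jaw":0,"dx":0,"dy":0,"dz":0,"roll":0},{"jaw":0,"dx":0,"dy":0,"dz":0,"roll":0}]' | grep -E "ft|eef"
python3 -m jog '[{"jaw":0,"dx":0,"dy":0.1,"dz":0,"roll":0},{"jaw":0,"dx":0,"dy":0.3,"dz":0,"roll":0},{"jaw":0,"dx":0,"dy":1,"dz":0,"roll":0},{"jaw":0,"dx":0,"dy":1.5,"dz":0,"roll":0},{"jaw":0,"dx":0,"dy":0,"dz":-3,"roll":0}]' | grep -E "ft|eef"
python3 -m jog '[{"jaw":0,"dx":0,"dy":0,"dz":-5,"roll":0},{"jaw":0,"dx":0,"dy":5,"dz":-3,"roll":0},{"jaw":0,"dx":0,"dy":5,"dz":0,"roll":0},{"jaw":0,"dx":0,"dy":0,"dz":0,"roll":0},{"jaw":0,"dx":0,"dy":0,"dz":0,"roll":0}]' | grep -E "ft|eef"
python3 - <<'E'
from h import *
where()
f=grab('top'); s=grab('scene')
a=cv2.resize(f['frame'][132:242,188:334,::-1],None,fx=3,fy=3,interpolation=cv2.INTER_CUBIC)
b=cv2.resize(s['frame'][170:280,290:390,::-1],(300,330),interpolation=cv2.INTER_CUBIC)
cv2.imwrite('pics/c7.png',np.hstack([a,b]))
E
```

```text
eef_pos: [0.6015, 0.0702, 0.0373]
ft_force: [1.2, 11.2, 0.1]
eef_pos: [0.5963, 0.0987, 0.0656]
ft_force: [0.9, -0.4, 0.6]
eef_pos: [0.5874, 0.1969, 0.1471]
ft_force: [-0.2, 0.2, -0.4]
t22.70 jig [-15.8 231.9] z 0.1471 th -359.98 Fjig [-0.18  0.23] Fz -0.42 tilt [-0.    -0.001 -1.   ] w 0.00
```

View pics/c7.png

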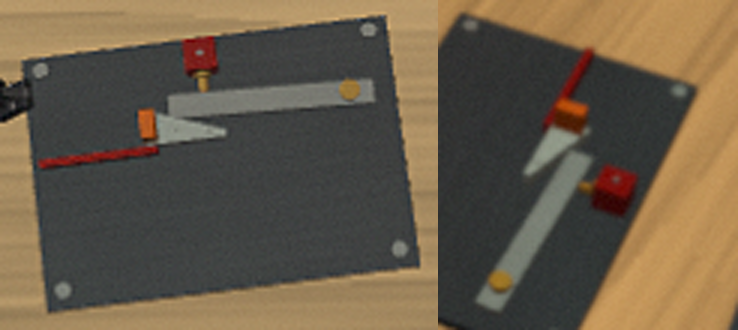

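The wedge sits behind the blank's end at (170,117). The blank is on the screw at (203,92), and the arm is clear. Handing in.

```bash
python3 -c "
from rig import manip; print(manip.sign_off())"
```

```text
the job is handed in; nothing more can be done
None
```

The job is handed in after about 23 s on the robot's clock: I held the blank on the screw with a steady push of about 11 N at its free end, then pushed the wedge snug behind it with about 11 N. In the last picture the blank was on the screw and the arm was clear.

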